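Clamp the toppled copper vase in the cam vise and hold the lever at full lift

TASK

The little copper vase has toppled over on the bench: stand it upright on its foot in the middle of the green cam vise's bed, between the open jaws, and let go of it. Then swing the vise's lever by its black handle to the cam's highest lift, where the lever stands square to the vise, so that the lined jaws grip the vase upright, and finish while still holding the handle there, because the lever springs back when released. Leave the other things on the bench as they are.

Things in the scene. Friction and masses are not known exactly. Their poses are not given: they have to be found in the camera images.
- vase: Copper vase, 130 mm tall, about 0.25 kg, lying on its side, mouth toward the robot or its right. Round: diameter 56 mm from 0 to 54 mm above the foot, narrowing to a straight neck of diameter 40 mm from 68 to 108 mm, flaring to a lip of diameter 56 mm. Origin: centre of the foot's underside; its z axis runs from foot to mouth. Centre of mass about 58 mm above the foot.
- vise: Green cam vise fixed to the bench; base 100 mm (x) by 245 mm (y), 18 mm high; bolt lugs reach x = +-75 mm. Origin: on the bench under the middle of the open jaws. y runs along the vise from the fixed jaw (-y) to the moving jaw, cam and lever (+y); -x is the robot's side; z up. Jaws 80 mm wide (x), tops 58 mm above the bench, with cork-lined 120 degree V faces that centre a round piece.
- seat (a point): Point on top of the vise's bed, 18 mm above the bench, midway between the open jaws: where the centre of the vase's foot belongs. The open V faces leave the 56 mm vase body 6 mm of play either way along the vise; as it closes, the moving jaw pushes the vase up to 6 mm toward the fixed jaw.
- cam (a joint): Lever angle in rad, counter-clockwise from above. 0: at rest on its stop, jaws open, lever pointing away from the jaws (10 degrees from the vise's +y toward +x). 1.75: highest lift, lever square to the vise along its -x, to the robot; jaw advanced 16.5 mm. Beyond, the jaw draws back; end stop 2.35. A spring returns it when released: 2 N at the handle at rest, 5 to 9 N on the way and at full lift.
- cam_pivot (a point): Point on the axis of the cam's upright pivot, 87.5 mm along the vise's +y from the seat and 100 mm above the bench (20 mm above the end of the pivot pin).
- handle: Upright black round handle on the end of the lever, diameter 22 mm, 55 mm tall; it spins freely on its own axis, so a gripper holding it need not turn with the lever. Origin: centre of its lower end, 71 mm above the bench, 105 mm from the pivot axis. The flat lever bar below it is 60 to 70 mm above the bench; the handle's top is at 126 mm.
- jaw_pad: Cork-lined V face of the moving jaw, sprung (3 N per mm, gives up to 9 mm). Origin as the vise's when the jaw is open; moves along the vise's -y with the jaw. Presses the vase at full lift with about 14 N.
- bowl_large: Copper bowl upside down, diameter 156 mm, 58 mm high; origin under its centre. Leave alone.
- bowl_small: Brass bowl upside down, diameter 136 mm, 50 mm high; origin under its centre. Leave alone.
- water_bottle: Clear water bottle with blue label and cap, diameter 64 mm, 200 mm tall, standing; origin under its centre. Leave alone.
- polish_tin: Round red tin, diameter 68 mm, 42 mm high, on the robot's side of the vise; origin under its centre. Leave alone.
- coffee_pot: Small copper coffee pot, diameter 84 mm, 75 mm high, with a wooden handle reaching 150 mm along its +y; origin under its centre. Leave alone.
- screwdriver: Orange-handled screwdriver, 190 mm long, lying along its own x axis beyond the vise; origin under its middle. Leave alone.

How it is judged:
On the way, in this order (a step that is already met when the one before it is completed fails the run):
1. the vase stands upright on the vise bed between the open jaws, let go of (angle between vase's own z axis and vertical below 0.1 rad and horizontal distance between vase and seat below 0.014 m and z of vase in the frame of seat between -0.004 and 0.004 m and contact force between the fingers and vase below 0.3 N and linear speed of vase below 0.02 m/s and value of joint cam below 0.5 rad), for 0.3 s.
2. the lever is at its highest lift, held by the handle, with the vase gripped upright (value of joint cam between 1.6 and 1.9 rad and velocity of joint cam between -0.1 and 0.1 rad/s and contact force between the fingers and handle above 1.5 N and contact force between jaw_pad and vase above 5 N and angle between vase's own z axis and vertical below 0.1 rad and horizontal distance between vase and seat below 0.014 m and z of vase in the frame of seat between -0.004 and 0.004 m and contact force between the fingers and vase below 0.3 N), for 0.3 s.
At the end, for the whole second after the job is handed in: Fingers hold the handle (over 1.5 N), lever still and within 0.15 rad of full lift (1.75); jaw pad presses the vase with over 5 N; vase upright (within 0.10 rad) on the bed, foot within 14 mm of the seat sideways and 4 mm in height, not touched by the fingers (all of step 2); the arm keeps its last pose, push and grip.
It fails at once if another thing on the bench is moved more than 3 cm or tipped over (distance of any of bowl_large, bowl_small, water_bottle, polish_tin, coffee_pot, screwdriver from where it was at the start of the episode above 0.03 m or angle between any of bowl_large, bowl_small, water_bottle, polish_tin, coffee_pot, screwdriver's own z axis and vertical above 0.35 rad).
It also fails if it takes over 54 s, if anything falls off the work surface, if the arm or the gripper's body presses on something with over 40 N, if the wrist force passes 120 N, or if a joint passes its speed limit or range.

ROBOT

A 7-joint arm with a two-finger parallel gripper is mounted at the origin on the work surface. World frame = base frame: x ahead of the robot, y to its left, z up, the work surface at z = 0. Lengths are in m, angles in rad, forces in N, time in s.
With the tool pointing down it reaches from about 0.4 to 0.75 m from the base axis. Payload 19.5 kg.
Tool frame: the origin (TCP) lies midway between the tips of the shut fingers; the grasp point (between the pads) lies 19 mm behind it; z points along the fingers, y is the line along which they close (so a half turn about z gives the same grasp; the last joint's range is limited). The gripper opens to 85 mm and grips with 20 to 120 N. Pads are 22 mm wide; open, the fingers measure 114 mm over their backs; the gripper's body (76 mm by 85 mm) begins 54 mm behind the grasp point. The pads swing forward as they close: fully open they stand 13 mm farther back than shut.
Start: joints at [-1.362, 0.707, -0.028, 1.485, 0.022, 0.951, -0.075], TCP at [0.143, 0.557, 0.231] pointing down, gripper open.
Joint ranges: [-2.71, 2.71], [-0.32, 2.16], [-1.57, 1.52], [0, 2.45], [-1.46, 4.6], [0, 2.02], [-2.83, 2.83]. Speed limits (rad/s): [1.89, 1.89, 2.57, 2.57, 3.01, 3.01, 3.01].

INTERFACE

Orientations are given as a rotation vector (axis times angle).
In Python, from workcell import bot, cams, workorder gives the robot as it stands (bot), with the cameras (cams) and the job (workorder).
- The arm moves only by the shell command python3 nudge.py 'ROWS' [FORCE]. ROWS is a JSON list of rows, 1 to 8 of them, each of 7 numbers: the opening from 0.0 (shut) to 1.0 (fully open), then dx, dy, dz in m, then a rotation vector rx, ry, rz in rad; each row shifts and turns the commanded pose from where the row before left it, along the tool's axes as they then stand; what a row does not reach is not made up. A row lasts 1/12 s, in which the tool goes at most 0.0417 m and 0.125 rad, less where a joint would pass 70% of its speed; a pose out of reach is approached as far as the arm can. The fingers move at their own pace and stop on an object; FORCE is the grip in N (left out, the last holds). Time passes only in rows, so rows that do not move let the fingers close. It prints the time, the measured TCP pose, the force, the opening and the grip force at its end.
- bot.state(): the state, without advancing time (a new reading comes with each control period).
- cams.capture(name): name is "scene" or "top" or "wrist"; returns a dict with "image" (480x640x3 uint8, blue, green, red), "camera_matrix" (3x3 intrinsics, pixels), "position" and "orientation" of the camera in the world; the wrist camera has in their place "T_tool_cam" (4x4, takes a point from camera to tool coordinates, whose origin is the TCP and whose axes are the flange's). Camera axes: x right, y down, z forward; pixel columns grow to the right and rows downward; lengths in m; the calibration is good to about 2 mm. A picture is of the moment at which its call begins: read the wrist's pose just before it. There is no depth.
- workorder.sign_off(): hands the job in; it is judged then, once.
The state is a dict: "time": time; "joint_positions": joint angles; "dq": joint speeds; "tau": joint torques, N m; "ee_pos": TCP position; "tcp_rot": TCP orientation; "force": force on the tool from outside, world axes, zero at the start; "moment": the same for the moment, N m; "finger_gap": opening from 0.0 (shut) to 1.0 (fully open); "grip_force": force on a finger pad.
Only numpy, scipy, OpenCV 4.12 (cv2) and the standard library are available. Lean on these libraries where they do the work, as an engineer would, in place of code of your own. Each camera call takes 0.05 s, during which the arm holds its last target. There are 200 camera calls.

## Working session

There is one attempt and no reset: what is moved stays moved. The work goes in short steps, Python scripts to look and compute and a shell command to move; the robot and the scene stay as the last step left them, time stands still between calls to the robot, and variables do not carry over. Pictures are saved under pics/ and viewed, at most 10 in all, crops included, and the job is handed in when it is done.

```bash
ls; mkdir -p pics; python3 - <<'E'
from workcell import bot, cams, workorder
import cv2
s=bot.state();print({k:s[k] for k in("time","ee_pos","tcp_rot","force","finger_gap")})
for n in("scene","top"):
    c=cams.capture(n);cv2.imwrite(f"pics/{n}0.png",c["image"]);print(n,c["camera_matrix"],c["position"],c["orientation"])
c=cams.capture("wrist");print(c["T_tool_cam"])
E
```

```text
nudge.py
pics
workcell.py
{'time': 0.0, 'ee_pos': array([0.14264242, 0.55674568, 0.23084092]), 'tcp_rot': array([-3.92971988e-01, -3.11681515e+00,  1.74764986e-03]), 'force': array([ 0.39999063, -0.29036017, -0.84800623]), 'finger_gap': 0.9997576516316264}
scene [[453.43646274   0.         322.70227131]
 [  0.         453.43646274 241.87995849]
 [  0.           0.           1.        ]] [1.10516195 0.33524524 0.71556887] [-1.36453859 -2.15654679  0.89876447]
top [[616.52809757   0.         324.18566424]
 [  0.         616.52809757 238.61002056]
 [  0.           0.           1.        ]] [0.48432971 0.10647845 1.31184487] [-2.17287266  2.22981742 -0.0703356 ]
[[ 1.77640566e-04 -9.47374327e-01 -3.20127869e-01  8.21509826e-02]
 [ 9.99999712e-01  4.04559313e-04 -6.42332679e-04  3.50974323e-05]
 [ 7.38040201e-04 -3.20127663e-01  9.47374126e-01 -1.41629188e-01]
 [ 0.00000000e+00  0.00000000e+00  0.00000000e+00  1.00000000e+00]]
```

View pics/scene0.png

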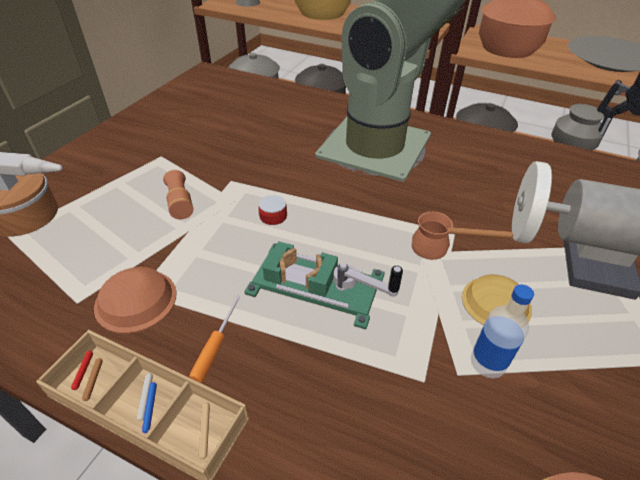

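View pics/top0.png

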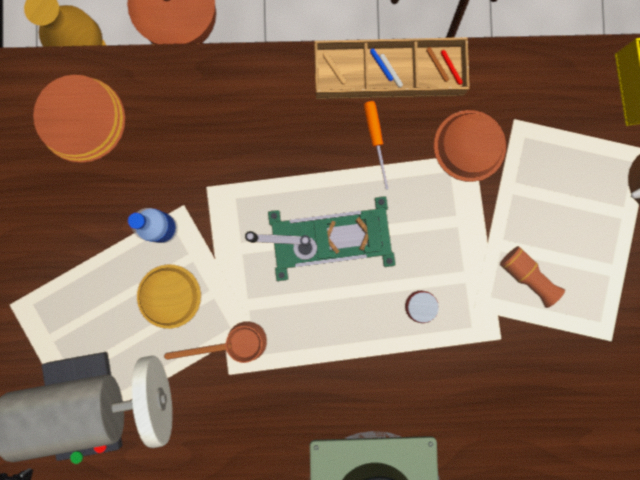

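The scene picture shows the vase at about (178,195), the vise at (320,280) and the lever handle at (396,275). The top picture shows the vase from foot or lip (515,258) to (553,298), the vise centre near (348,236) and the handle at (252,237). I'll enlarge both regions next.

```bash
cat > h.py <<'E'
import numpy as np,cv2
from scipy.spatial.transform import Rotation as R
from workcell import bot, cams, workorder
CAM={"scene":((453.43646274,322.70227131,241.87995849),[1.10516195,0.33524524,0.71556887],[-1.36453859,-2.15654679,0.89876447]),
"top":((616.52809757,324.18566424,238.61002056),[0.48432971,0.10647845,1.31184487],[-2.17287266,2.22981742,-0.0703356])}
def ray(n,u,v):
    (f,cx,cy),p,r=CAM[n]; return np.array(p),R.from_rotvec(r).apply([(u-cx)/f,(v-cy)/f,1])
def at(n,u,v,z):
    p,d=ray(n,u,v); return p+d*(z-p[2])/d[2]
def proj(n,X):
    (f,cx,cy),p,r=CAM[n]; c=R.from_rotvec(r).inv().apply(np.array(X)-p); return c[...,:2]/c[...,2:]*f+[cx,cy]
def rel(target,rot=None):
    s=bot.state(); T=R.from_rotvec(s["tcp_rot"])
    print("t",s["time"],"pos",s["ee_pos"],"tool shift",T.inv().apply(np.array(target)-s["ee_pos"]).round(4))
    if rot is not None: print("tool rotvec",(T.inv()*rot).as_rotvec().round(4))
E
python3 - <<'E'
from h import *
np.set_printoptions(precision=3,suppress=True)
print(proj("top",[0.143,.557,.23]),proj("scene",[0.143,.557,.23]))
print(R.from_rotvec(bot.state()["tcp_rot"]).as_matrix())
a=cv2.imread("pics/top0.png");b=cv2.imread("pics/scene0.png")
z=lambda i,u,v,w,h,k:cv2.resize(i[v:v+h,u:u+w],None,fx=k,fy=k,interpolation=cv2.INTER_CUBIC)
cv2.imwrite("pics/c1.png",np.hstack([z(a,235,190,170,100,3)[:300,:510],z(a,495,235,75,75,4)]) if 0 else np.vstack([z(a,235,190,170,100,4),np.pad(np.hstack([z(a,490,235,85,75,4)[:300],z(b,150,160,60,65,4.615)[:300]]),((0,0),(0,680-340-277),(0,0)))])[:600] if 0 else z(a,235,190,170,100,4.7))
cv2.imwrite("pics/c2.png",np.hstack([z(a,490,235,90,80,4),cv2.resize(z(b,145,160,60,64,5),(300,320))]))
E
```

```text
[ 59.184 476.548] [622.657 148.473]
[[-0.969  0.248 -0.   ]
 [ 0.248  0.969 -0.001]
 [-0.    -0.001 -1.   ]]
```

View pics/c1.png

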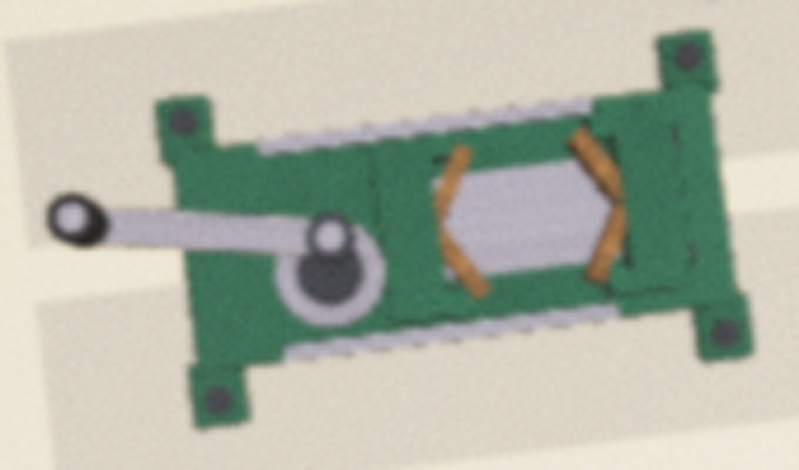

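View pics/c2.png

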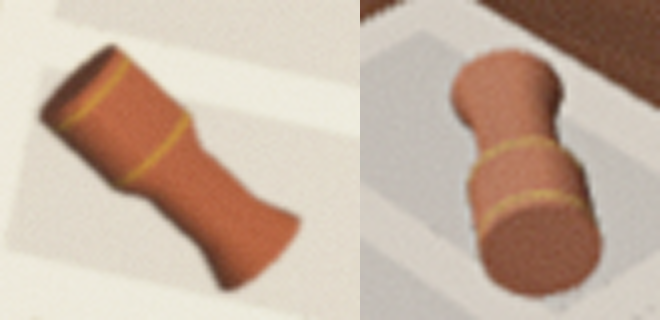

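The first crop shows bolts at (183,120), (687,55), (219,400) and (726,333), the pin top at (330,237), the handle top at (73,217), and the V apexes at (445,215) and (622,208). In the second crop the vase's foot edge runs (42,117)–(117,45) and its lip runs (228,290)–(300,220), with the foot away from the robot.

```bash
python3 - <<'E'
from h import *
np.set_printoptions(precision=4,suppress=True)
T=lambda u,v,z:at("top",235+u/4.7,190+v/4.7,z)
b=[T(u,v,.014) for u,v in[(183,120),(687,55),(219,400),(726,333)]]
c=np.mean(b,0);print("bolts",np.array(b)[:,:2],c)
d=(b[0]+b[2]-b[1]-b[3])/2;print("y axis ang",np.arctan2(d[1],d[0]),np.linalg.norm(d),np.linalg.norm(b[0]-b[2]))
y=d/np.linalg.norm(d);
pin=T(330,237,.08);han=T(73,217,.126);print("pin",pin,"handle",han,np.linalg.norm((han-pin)[:2]))
l,r=T(445,215,.058),T(622,208,.058);print("apex",l,r,(l+r)/2,"pin-.0875y",pin-.0875*y)
e=(han-pin)[:2];print("lever ang - y",np.arctan2(e[1],e[0])-np.arctan2(y[1],y[0]))
V=lambda u,v,z=.028:at("top",490+u/4,235+v/4,z)
f=(V(42,117)+V(117,45))/2;m=(V(228,290)+V(300,220))/2
print("foot",f,"mouth",m,np.linalg.norm(m-f),np.arctan2(*(m-f)[1::-1]),np.linalg.norm(V(42,117)-V(117,45)))
print("scene reproj",(proj("scene",np.array([f,m]))-[145,160])*5+[360,0])
s=(pin-.0875*y);x=np.array([y[1],-y[0],0]);s[2]=.018
print("scene: seat,handle,pin",proj("scene",np.array([s,han,pin])))
E
```

```text
bolts [[ 0.6022  0.194 ]
 [ 0.6259 -0.0334]
 [ 0.4763  0.1807]
 [ 0.5003 -0.047 ]] [0.5512 0.0736 0.014 ]
y axis ang 1.6751913569001078 0.22877743010116938 0.12658267017724617
pin [0.5447 0.1282 0.08  ] handle [0.5533 0.2323 0.126 ] 0.10447282383348994
apex [0.5541 0.0785 0.058 ] [0.5551 0.0016 0.058 ] [0.5546 0.0401 0.058 ] pin-.0875y [0.5538 0.0411 0.08  ]
lever ang - y -0.1870957944378615
foot [ 0.5053 -0.2976  0.028 ] mouth [ 0.4122 -0.3903  0.028 ] 0.13134997111794364 -2.3584321569168263 0.0548540936480787
scene reproj [[534.6421 248.6957]
 [500.904   89.7307]]
scene: seat,handle,pin [[300.2412 273.89  ]
 [395.6758 268.0378]
 [342.2826 263.8502]]
```

The measured points agree with the given sizes: bolt spacing, 105 mm lever, 131 mm vase and 55 mm foot. The seat is at about (0.554, 0.041), with the vise's y axis at 96°. The vase's foot is at (0.505, −0.298) and its mouth points along −135°. I'll swing the arm over to the vase on an arc.

```bash
cat > log.py <<'E'
from h import *
import json
s=bot.state()
open("log.jsonl","a").write(json.dumps([list(map(float,s[k])) for k in("joint_positions","ee_pos","tcp_rot")])+"\n")
np.set_printoptions(precision=3,suppress=True)
print(s["time"],"q",np.array(s["joint_positions"]),"p",np.array(s["ee_pos"]));print(R.from_rotvec(s["tcp_rot"]).as_matrix())
E
python3 log.py
python3 nudge.py '[[1,-0.04,0,-0.015,0,0,0.07],[1,-0.04,0,-0.015,0,0,0.07],[1,-0.04,0,-0.015,0,0,0.07],[1,-0.04,0,-0.015,0,0,0.07],[1,-0.04,0,-0.015,0,0,0.07],[1,-0.04,0,-0.015,0,0,0.07],[1,-0.04,0,0,0,0,0.07],[1,-0.04,0,0,0,0,0.07]]'; python3 log.py
python3 nudge.py '[[1,-0.04,0,0,0,0,0.07],[1,-0.04,0,0,0,0,0.07],[1,-0.04,0,0,0,0,0.07],[1,-0.04,0,0,0,0,0.07],[1,-0.04,0,0,0,0,0.07],[1,-0.04,0,0,0,0,0.07],[1,-0.04,0,0,0,0,0.07],[1,-0.04,0,0,0,0,0.07]]'; python3 log.py
python3 nudge.py '[[1,-0.04,0,0,0,0,0.07],[1,-0.04,0,0,0,0,0.07],[1,-0.04,0,0,0,0,0.07],[1,-0.04,0,0,0,0,0.07],[1,-0.04,0,0,0,0,0.07],[1,-0.04,0,0,0,0,0.07],[1,-0.04,0,0,0,0,0.07],[1,-0.04,0,0,0,0,0.07]]'; python3 log.py
```

```text
0.15 q [-1.362  0.707 -0.028  1.485  0.022  0.951 -0.076] p [0.143 0.557 0.231]
[[-0.969  0.248 -0.   ]
 [ 0.248  0.969 -0.001]
 [-0.    -0.001 -1.   ]]
time: 0.82
ee_pos: [0.4167, 0.408, 0.3195]
tcp_rot: [1.244, 2.885, 0.001]
force: [0.9, 0.4, -1.1]
finger_gap: 0.997
grip_force: 0.0
0.8167 q [-0.883  0.643  0.112  1.295 -0.072  1.207 -0.011] p [0.417 0.408 0.32 ]
[[-0.687  0.727  0.001]
 [ 0.727  0.687  0.001]
 [ 0.     0.001 -1.   ]]
time: 1.48
ee_pos: [0.5713, 0.1324, 0.3188]
tcp_rot: [-1.993, -2.429, 0.001]
force: [2.0, 0.4, 0.2]
finger_gap: 0.996
grip_force: 0.0
1.4833 q [-0.398  0.659  0.246  1.284 -0.16   1.218  0.051] p [0.571 0.132 0.319]
[[-0.195  0.981 -0.   ]
 [ 0.981  0.195 -0.   ]
 [-0.    -0.    -1.   ]]
time: 2.15
ee_pos: [0.556, -0.1832, 0.3188]
tcp_rot: [-2.586, -1.783, 0.001]
force: [0.8, -0.3, 0.2]
finger_gap: 0.996
grip_force: 0.0
2.15 q [ 0.09   0.67   0.375  1.29  -0.244  1.226  0.11 ] p [ 0.556 -0.183  0.319]
[[ 0.355  0.935 -0.   ]
 [ 0.935 -0.355  0.   ]
 [-0.    -0.    -1.   ]]
```

```bash
cat > kin.py <<'E'
from h import *
import json
from scipy.optimize import least_squares
Z=lambda a:R.from_euler('z',a); Y=lambda a:R.from_euler('y',a)
LO=np.array([-2.71,-.32,-1.57,0,-1.46,0,-2.83]);HI=np.array([2.71,2.16,1.52,2.45,4.6,2.02,2.83])
def fk(q,P,s=(-1,-1,-1,-1)):
    h,L1,L2,Lt,a1,a2,a6,ps=P
    p=np.array([0,0,h]);r=Z(s[0]*q[0])*Y(q[1])
    r=r*Z(s[1]*q[2]);p=p+r.apply([a1,0,L1]);r=r*Y(q[3])
    p=p+r.apply([-a2,0,L2]);r=r*Z(s[2]*q[4])*Y(q[5]);p=p+r.apply([a6,0,Lt]);r=r*Z(s[3]*q[6])*Z(ps)
    return p,r
D=[json.loads(l) for l in open("log.jsonl")]
def res(P,s):
    o=[]
    for q,p,rv in D:
        a,b=fk(q,P,s);o+=list(a-p)+list(.3*(b.inv()*R.from_rotvec(rv)).as_rotvec())
    return np.array(o+list(1e-3*(np.array(P)-P0)))
P0=np.array([.36,.42,.4,.25,0,0,0,1.57])
def fit(s=(-1,-1,-1,-1)): return least_squares(res,P0*1.0,args=(s,))
E
python3 - <<'E'
from kin import *
import itertools
np.set_printoptions(precision=4,suppress=True)
o=[]
for s in itertools.product([-1],[-1,1],[-1,1],[-1,1]):
  for ps in(1.57,-1.57):
    P0[7]=ps;f=fit(s);o.append((np.abs(f.fun[:-8]).max(),s,f.x))
for x in sorted(o,key=lambda t:t[0])[:4]:print(*x)
E
```

```text
0.02824437764331003 (-1, -1, -1, -1) [ 0.2075  0.8085 -0.1134 -0.334   1.5138 -0.0109  1.0044  1.5708]
0.028244398821566985 (-1, -1, -1, -1) [ 0.2075  0.8085 -0.1134 -0.334   1.5138 -0.0109  1.0044  1.5708]
0.05646300953938286 (-1, -1, -1, 1) [ 0.2075  0.8085 -0.1134 -0.334   1.5138 -0.0109  1.0044  1.5336]
0.07133153333159042 (-1, 1, 1, 1) [12.3139  1.04    0.6453 13.5457 -1.6047  0.0064 -0.6023  1.892 ]
```

```bash
python3 - <<'E'
from kin import *
import itertools
np.set_printoptions(precision=3,suppress=True)
o=[]
for s in itertools.product([-1,1],repeat=7):
    ax='zyzyzyz'
    def ro(off):
        e=[]
        for q,p,rv in D:
            r=Z(off[0])*R.from_euler('ZYZYZYZ',(np.array(s)*np.array(q))+np.r_[0,off[1:7]])
            e+=list((r.inv()*R.from_rotvec(rv)).as_rotvec())
        return np.array(e+list(.01*np.array(off)))
    for st in (0,1.57,-1.57):
        f=least_squares(ro,[0]*6+[st]);o.append((np.abs(f.fun[:-7]).max(),s,f.x))
for x in sorted(o,key=lambda t:t[0])[:8]:print(*x)
E
```

```text
Traceback (most recent call last):
  File "scipy/spatial/transform/_rotation.pyx", line 1413, in scipy.spatial.transform._rotation.Rotation.from_euler
ValueError: Expected axis specification to be a non-empty string of upto 3 characters, got ZYZYZYZ
```

```bash
python3 - <<'E'
from kin import *
import itertools
np.set_printoptions(precision=3,suppress=True)
o=[]
Rv=[R.from_rotvec(d[2]) for d in D];Q=np.array([d[0] for d in D])
for s in itertools.product([-1,1],repeat=5):
    s=(s[0],1,s[1],s[2],s[3],1,s[4])
    def ro(off):
        e=[]
        for q,t in zip(Q,Rv):
            a=np.array(s)*q; 
            r=R.from_euler('ZYZ',a[:3]+[off[0],0,0])*R.from_euler('YZY',a[3:6])*Z(a[6]+off[1])
            e+=list((r.inv()*t).as_rotvec())
        return np.array(e)
    for st in (0,1.57,-1.57):
        f=least_squares(ro,[0,st]);o.append((np.abs(f.fun).max(),s,f.x))
for x in sorted(o,key=lambda t:t[0])[:6]:print(*x)
E
```

```text
1.7947864887687307e-12 (-1, 1, -1, 1, -1, 1, -1) [-0.     1.571]
2.4063776439694168e-09 (-1, 1, -1, 1, -1, 1, -1) [-0.     1.571]
7.185734805076859e-08 (-1, 1, -1, 1, -1, 1, -1) [-0.     1.571]
0.18821012805717963 (-1, 1, -1, 1, -1, 1, 1) [0.035 1.569]
0.18821012929207515 (-1, 1, -1, 1, -1, 1, 1) [0.035 1.569]
0.23777266454158796 (-1, 1, 1, 1, 1, 1, 1) [-0.073  1.819]
```

```bash
cat > kin.py <<'E'
from h import *
import json
from scipy.optimize import least_squares
np.set_printoptions(precision=3,suppress=True)
Z=lambda a:R.from_euler('z',a)
LO=np.array([-2.71,-.32,-1.57,0,-1.46,0,-2.83]);HI=np.array([2.71,2.16,1.52,2.45,4.6,2.02,2.83])
S=np.array([-1,1,-1,1,-1,1,-1])
D=[json.loads(l) for l in open("log.jsonl")]
def frames(q):
    a=S*np.array(q);r=R.identity();o=[r]
    for i in range(7): r=r*R.from_euler('zyzyzyz'[i],a[i]);o.append(r)
    return o
def row(q): # position is linear in the link offsets
    f=frames(q); return np.hstack([np.eye(3)[:,2:]]+[f[i].as_matrix() for i in(1,3,4,6)]),f[7]*Z(np.pi/2)
prior=np.zeros(13);prior[[0,6,9,12]]=.36,.42,.4,.25
A=np.vstack([row(d[0])[0] for d in D]);b=np.concatenate([d[1] for d in D])
lam=.003
W=np.linalg.solve(A.T@A+lam**2*np.eye(13),A.T@(b-A@prior))+prior
def fk(q): 
    m,r=row(q); return m@W,r
def ik(p,r,q0,w=.02):
    q0=np.array(q0)
    g=lambda q:np.r_[(fk(q)[0]-p)*5,(fk(q)[1].inv()*r).as_rotvec(),w*(q-q0)]
    s=least_squares(g,np.clip(q0,LO+.01,HI-.01),bounds=(LO,HI)); return s.x,np.linalg.norm(g(s.x)[:6])
def tool(z,x):
    z=np.array(z,float);z/=np.linalg.norm(z);x=np.array(x,float);x-=z*(x@z);x/=np.linalg.norm(x)
    return R.from_matrix(np.array([x,np.cross(z,x),z]).T)
FA=-2.358+np.pi; F=np.array([np.cos(FA),np.sin(FA),0]);U=np.array([0,0,1.])
E
cat > plan.py <<'E'
from kin import *
import sys
print("W",W,"res",np.abs(A@W-b).max())
q=np.array(D[-1][0])
foot=np.array([.5053,-.2976,.028]);seat=np.array([.5542,.0407,.018])
al=np.radians(float(sys.argv[1]))
z=np.sin(al)*F-np.cos(al)*U;r=tool(z,F if np.cos(al)>0 else U);g=foot-.09*F
for k in(.12,.06,0): 
    q,e=ik(g+z*(.019-k),r,q);print("grasp",k,q,e)
qg=q
for hd in map(float,sys.argv[2:]):
    q=qg;h=np.array([np.cos(np.radians(hd)),np.sin(np.radians(hd)),0])
    # start after lift: slerp to final
    zf=np.cos(al)*h-np.sin(al)*U;rf=tool(zf,-U)
    dr=(r.inv()*rf).as_rotvec()
    worst=0
    for t in np.linspace(0,1,16):
        rr=r*R.from_rotvec(dr*t);p=(g+[0,0,.2])*(1-t)+(seat+[0,0,.09+.08])*t
        q,e=ik(p+rr.apply([0,0,.019]),rr,q,.05);worst=max(worst,e)
    q,e=ik(seat+[0,0,.09]+zf*.019,rf,q);print("head",hd,"ang",np.linalg.norm(dr),"worst",worst,"final",q,e)
E
for a in 30 10 45; do echo ALPHA $a; python3 plan.py $a -30 0 30 60 90 120 180; done
```

```text
ALPHA 30
W [ 0.332  0.023 -0.014 -0.028 -0.    -0.009  0.468 -0.015 -0.009  0.293
 -0.001 -0.001  0.27 ] res 9.596222156749157e-05
grasp 0.12 [ 0.928  0.939  0.049  1.592 -0.758  0.871  0.748] 0.0010950596071777443
grasp 0.06 [ 0.902  1.021 -0.001  1.623 -0.819  0.746  0.798] 0.00014969188375971588
grasp 0 [ 0.878  1.114 -0.056  1.626 -0.876  0.633  0.843] 0.00014511916376830106
head -30.0 ang 2.252711820791647 worst 0.2703127583330011 final [-1.049  1.394  1.038  1.955 -1.398  0.     1.547] 0.3156214988690227
head 0.0 ang 2.594789585411678 worst 0.5403964414600467 final [-0.496  0.849  0.401  1.93  -1.46   0.     2.651] 0.6450013726801798
head 30.0 ang 2.958008886775896 worst 0.37167463874811063 final [ 0.779  1.269 -1.013  1.9   -0.087  0.     2.83 ] 0.4276199075010067
head 60.0 ang 2.955466503123619 worst 0.024358499757889132 final [ 0.812  1.373 -1.083  1.939 -1.374  0.    -1.8  ] 0.0225062257906055
head 90.0 ang 2.592339153700734 worst 0.002546158865641544 final [ 0.065  1.192  0.384  1.588 -1.331  1.479 -1.879] 8.435820810980022e-05
head 120.0 ang 2.2504675186896637 worst 0.002
[... 2201 characters left out ...]
9525433523
head 30.0 ang 2.958008886775896 worst 0.21177531903995198 final [ 0.462  0.969 -0.65   1.931 -0.503  0.     2.83 ] 0.30107306434269726
head 60.0 ang 2.95546650312362 worst 0.008410448866079721 final [ 0.604  1.106 -0.797  1.948 -1.46   0.059 -1.948] 0.007246206468957861
head 90.0 ang 2.592339153700734 worst 0.001997239428014705 final [-0.021  1.088  0.414  1.649 -1.258  1.247 -1.964] 0.00013564695217051193
head 120.0 ang 2.2504675186896637 worst 0.001997239428014705 final [-0.085  1.208  0.518  1.294 -0.98   1.558 -1.873] 7.437024140873477e-05
head 180.0 ang 1.7171268296958782 worst 0.001997239428014705 final [-0.267  1.374  0.651  0.83  -0.536  1.875 -1.331] 5.995832986609328e-05
```

```bash
cat > tgt.py <<'E'
from kin import *
AL=np.radians(35);FOOT=np.array([.5053,-.2976,.028])
zg=np.sin(AL)*F-np.cos(AL)*U;RG=tool(zg,F);G=FOOT-.09*F
def grasp(k): return G+zg*(.020-k)
E
python3 - <<'E'
from tgt import *
rel(grasp(.12),RG)
s=bot.state();p=fk(s["joint_positions"]);print(p[0]-s["ee_pos"])
E
```

```text
t 2.15 pos [ 0.556 -0.183  0.319] tool shift [-0.259 -0.067  0.209]
tool rotvec [-0.13   0.602  0.41 ]
[ 0. -0. -0.]
```

```bash
python3 nudge.py '[[1,-0.025,-0.01,0,-0.0186,0.086,0.0586],[1,-0.025,-0.01,0,-0.0186,0.086,0.0586],[1,-0.025,-0.01,0,-0.0186,0.086,0.0586],[1,-0.025,-0.01,0,-0.0186,0.086,0.0586],[1,-0.025,-0.01,0,-0.0186,0.086,0.0586],[1,-0.025,-0.01,0,-0.0186,0.086,0.0586],[1,-0.025,-0.01,0,-0.0186,0.086,0.0586],[1,0,0,0,0,0,0]]'; python3 log.py; python3 -c "
from tgt import *
rel(grasp(.12),RG)"
```

```text
time: 2.82
ee_pos: [0.4079, -0.2931, 0.2706]
tcp_rot: [-2.59, -1.051, -0.813]
force: [-1.2, -1.3, -0.5]
finger_gap: 0.999
grip_force: 0.0
2.8167 q [ 0.84   0.63   0.131  1.766 -0.815  1.04   0.683] p [ 0.408 -0.293  0.271]
[[ 0.589  0.698  0.408]
 [ 0.57  -0.716  0.402]
 [ 0.573 -0.004 -0.819]]
t 2.8167 pos [ 0.408 -0.293  0.271] tool shift [-0.158  0.073  0.085]
tool rotvec [ 0.003  0.001 -0.012]
```

```bash
python3 nudge.py '[[1,-0.0316,0.0146,0.017,0,0,-0.012],[1,-0.0316,0.0146,0.017,0,0,0],[1,-0.0316,0.0146,0.017,0,0,0],[1,-0.0316,0.0146,0.017,0,0,0],[1,-0.0316,0.0146,0.017,0,0,0],[1,0,0,0,0,0,0]]'; python3 log.py; python3 -c "
from tgt import *
rel(grasp(.12),RG)
rel(grasp(0),RG)
s=bot.state();c=cams.capture('wrist');M=np.array(c['T_tool_cam']);K=np.array(c['camera_matrix'])
cv2.imwrite('pics/w1.png',c['image'])
T=R.from_rotvec(s['tcp_rot'])
for X in(FOOT,G,FOOT-.13*F):
    t=T.inv().apply(X-s['ee_pos']);x=M[:3,:3].T@(t-M[:3,3]);print('expect px',(K@x/x[2])[:2])
"
```

```text
time: 3.32
ee_pos: [0.4086, -0.3993, 0.1072]
tcp_rot: [-2.577, -1.085, -0.808]
force: [-0.9, 1.3, -0.7]
finger_gap: 1.0
grip_force: 0.0
3.3167 q [ 0.975  0.989  0.093  1.562 -0.84   0.971  0.883] p [ 0.409 -0.399  0.107]
[[ 0.574  0.715  0.4  ]
 [ 0.588 -0.699  0.407]
 [ 0.571  0.001 -0.821]]
t 3.3167 pos [ 0.409 -0.399  0.107] tool shift [-0.004 -0.004 -0.006]
tool rotvec [-0.007  0.004  0.011]
t 3.3167 pos [ 0.409 -0.399  0.107] tool shift [-0.004 -0.003  0.114]
tool rotvec [-0.007  0.004  0.011]
expect px [316.219 119.735]
expect px [313.901 249.427]
expect px [312.716 315.724]
```

View pics/w1.png

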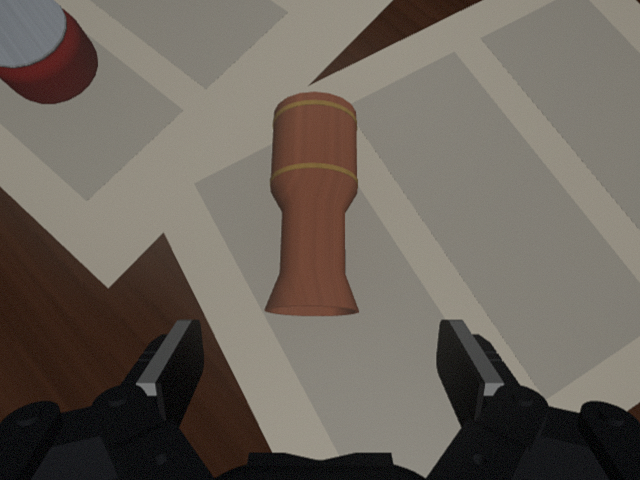

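The wrist picture shows the vase upright in the frame, with the foot at (315,105) and the lip at (312,308). That matches the predicted (316,120) and (313,316), so I'll advance and grip the neck.

```bash
python3 nudge.py '[[1,-0.004,-0.003,0.03,0,0,0.011],[1,0,0,0.03,0,0,0],[1,0,0,0.03,0,0,0],[1,0,0,0.024,0,0,0],[1,0,0,0,0,0,0]]' 60; python3 log.py; python3 nudge.py '[[0,0,0,0,0,0,0],[0,0,0,0,0,0,0],[0,0,0,0,0,0,0],[0,0,0,0,0,0,0],[0,0,0,0,0,0,0],[0,0,0,0,0,0,0],[0,0,0,0,0,0,0],[0,0,0,0,0,0,0]]'; python3 log.py
```

```text
time: 3.78
ee_pos: [0.4539, -0.3479, 0.0164]
tcp_rot: [-2.575, -1.079, -0.811]
force: [0.5, 0.6, -0.7]
finger_gap: 0.999
grip_force: 0.0
3.7833 q [ 0.912  1.122 -0.007  1.638 -0.981  0.745  0.991] p [ 0.454 -0.348  0.016]
[[ 0.575  0.713  0.401]
 [ 0.584 -0.701  0.41 ]
 [ 0.573 -0.001 -0.819]]
time: 4.45
ee_pos: [0.4521, -0.3526, 0.0191]
tcp_rot: [-2.582, -1.077, -0.812]
force: [-4.9, -1.2, 9.7]
finger_gap: 0.457
grip_force: 58.8
4.45 q [ 0.916  1.117 -0.003  1.636 -0.979  0.748  0.99 ] p [ 0.452 -0.353  0.019]
[[ 0.577  0.71   0.404]
 [ 0.584 -0.704  0.404]
 [ 0.572  0.003 -0.821]]
```

```bash
python3 nudge.py '[[0,0.0115,0,-0.0164,0,0,0],[0,0.0229,0,-0.0328,0,0,0],[0,0.0229,0,-0.0328,0,0,0],[0,0.0229,0,-0.0328,0,0,0],[0,0.0229,0,-0.0328,0,0,0],[0,0.0229,0,-0.0328,0,0,0],[0,0,0,0,0,0,0]]'; python3 log.py; cat > fin.py <<'E'
from kin import *
rg=R.from_rotvec([-2.582,-1.077,-.812]); foot=np.array([.5053,-.2976,.028])
tf=rg.inv().apply(foot-[.4521,-.3526,.0191]); tf[1]=0
mt=rg.inv().apply(-F)   # mouth axis in tool
mt[1]=0; mt/=np.linalg.norm(mt)
SEAT=np.array([.5542,.0407,.018])
def final(hd):
    h=np.array([np.cos(np.radians(hd)),np.sin(np.radians(hd)),0])
    # world rotation with mouth up and tool y = horizontal
    yw=np.cross(U,h)*-1
    Mt=np.array([mt,[0,1,0],np.cross(mt,[0,1,0])]).T
    best=None
    for s in(1,-1):
        Mw=np.array([U,s*yw,np.cross(U,s*yw)]).T
        r=R.from_matrix(Mw@Mt.T)
        if r.apply([0,0,1])@h>0: best=r
    return best
E
python3 - <<'E'
from fin import *
print("foot in tool",tf,"mouth",mt)
s=bot.state();q0=np.array(s["joint_positions"]);r0=R.from_rotvec(s["tcp_rot"]);p0=np.array(s["ee_pos"])
for hd in(95,105,115,125,140):
    rf=final(hd);dr=(r0.inv()*rf).as_rotvec();pf=SEAT+[0,0,.06]-rf.apply(tf);q=q0.copy();w=0
    for t in np.linspace(0,1,21):
        rr=r0*R.from_rotvec(dr*t);p=p0*(1-t)+pf*t;q,e=ik(p,rr,q,.05);w=max(w,e)
    print(hd,dr,np.linalg.norm(dr),w,q)
E
```

```text
time: 5.03
ee_pos: [0.4529, -0.3529, 0.2451]
tcp_rot: [-2.587, -1.083, -0.817]
force: [0.4, -0.5, -2.8]
finger_gap: 0.447
grip_force: 61.9
5.0333 q [ 0.843  0.766  0.143  1.534 -0.798  1.114  0.639] p [ 0.453 -0.353  0.245]
[[ 0.574  0.71   0.408]
 [ 0.588 -0.704  0.399]
 [ 0.57   0.011 -0.821]]
foot in tool [0.068 0.    0.036] mouth [-0.821  0.    -0.571]
95 [ 0.433 -0.801  2.376] 2.544470667592285 0.0007079000258051572 [ 0.052  1.116  0.52   1.525 -1.21   1.588 -1.927]
105 [ 0.404 -0.921  2.21 ] 2.428343417498467 0.0007266164020942307 [ 0.032  1.161  0.546  1.368 -1.125  1.701 -1.93 ]
115 [ 0.375 -1.03   2.04 ] 2.315449786962892 0.0007427409548692221 [ 0.011  1.207  0.566  1.211 -1.052  1.81  -1.921]
125 [ 0.344 -1.127  1.865] 2.2065380295195873 0.0007542986825098089 [-0.01   1.253  0.581  1.054 -0.986  1.917 -1.9  ]
140 [ 0.297 -1.254  1.597] 2.0525163028512985 0.0034492810829705287 [-0.014  1.299  0.472  0.828 -0.811  2.02  -1.895]
```

```bash
cat > step.py <<'E'
# tool-axes shift and turn for n rows toward the final upright pose, fraction k of what is left
from fin import *
import sys
hd,up,n,k=float(sys.argv[1]),float(sys.argv[2]),int(sys.argv[3]),float(sys.argv[4])
s=bot.state();r0=R.from_rotvec(s["tcp_rot"]);p0=np.array(s["ee_pos"]);rf=final(hd);dr=(r0.inv()*rf).as_rotvec()*k/n
d=(SEAT+[0,0,up]-rf.apply(tf)-p0)*k/n
np.set_printoptions(precision=4,suppress=True)
m=r0*R.from_rotvec(dr*(n-1)/2)
print("t",s["time"],"q",np.array(s["joint_positions"]).round(2),"row shift",m.inv().apply(d),"turn",dr,"left",np.linalg.norm(d)*n/k)
E
python3 step.py 100 .1 7 .3333
```

```text
t 5.0333 q [ 0.84  0.77  0.14  1.53 -0.8   1.11  0.64] row shift [ 0.0101 -0.0132  0.0108] turn [ 0.0199 -0.0411  0.1092] left 0.4176141519796801
```

```bash
python3 nudge.py '[[0,0.010,-0.013,0.011,0.02,-0.041,0.109],[0,0.010,-0.013,0.011,0.02,-0.041,0.109],[0,0.010,-0.013,0.011,0.02,-0.041,0.109],[0,0.010,-0.013,0.011,0.02,-0.041,0.109],[0,0.010,-0.013,0.011,0.02,-0.041,0.109],[0,0.010,-0.013,0.011,0.02,-0.041,0.109],[0,0.010,-0.013,0.011,0.02,-0.041,0.109]]'; python3 log.py; python3 step.py 100 .1 7 .5
```

```text
time: 5.62
ee_pos: [0.4853, -0.2189, 0.219]
tcp_rot: [-2.698, -0.118, -0.171]
force: [0.9, 0.2, -2.9]
finger_gap: 0.448
grip_force: 61.5
5.6167 q [ 0.392  0.798  0.43   1.557 -0.755  1.211 -0.334] p [ 0.485 -0.219  0.219]
[[ 0.989  0.109  0.102]
 [ 0.056 -0.903  0.426]
 [ 0.139 -0.415 -0.899]]
t 5.6167 q [ 0.39  0.8   0.43  1.56 -0.76  1.21 -0.33] row shift [ 0.0015 -0.0166  0.0108] turn [ 0.0197 -0.0403  0.1088] left 0.2777664210833052
```

```bash
python3 nudge.py '[[0,0.0015,-0.0166,0.0108,0.02,-0.041,0.109],[0,0.0015,-0.0166,0.0108,0.02,-0.041,0.109],[0,0.0015,-0.0166,0.0108,0.02,-0.041,0.109],[0,0.0015,-0.0166,0.0108,0.02,-0.041,0.109],[0,0.0015,-0.0166,0.0108,0.02,-0.041,0.109],[0,0.0015,-0.0166,0.0108,0.02,-0.041,0.109],[0,0.0015,-0.0166,0.0108,0.02,-0.041,0.109]]'; python3 log.py; python3 step.py 100 .1 7 1
```

```text
time: 6.2
ee_pos: [0.5185, -0.0859, 0.2049]
tcp_rot: [-2.414, 0.77, 0.435]
force: [0.5, -0.1, -3.4]
finger_gap: 0.449
grip_force: 61.6
6.2 q [ 0.157  0.957  0.56   1.42  -0.863  1.535 -1.215] p [ 0.519 -0.086  0.205]
[[ 0.782 -0.609 -0.131]
 [-0.427 -0.677  0.6  ]
 [-0.454 -0.413 -0.789]]
t 6.2 q [ 0.16  0.96  0.56  1.42 -0.86  1.53 -1.22] row shift [-0.0069 -0.0129  0.0136] turn [ 0.0199 -0.0395  0.1086] left 0.14003870120819004
```

```bash
python3 nudge.py '[[0,-0.0069,-0.0129,0.0136,0.02,-0.04,0.109],[0,-0.0069,-0.0129,0.0136,0.02,-0.04,0.109],[0,-0.0069,-0.0129,0.0136,0.02,-0.04,0.109],[0,-0.0069,-0.0129,0.0136,0.02,-0.04,0.109],[0,-0.0069,-0.0129,0.0136,0.02,-0.04,0.109],[0,-0.0069,-0.0129,0.0136,0.02,-0.04,0.109],[0,-0.0069,-0.0129,0.0136,0.02,-0.04,0.109],[0,0,0,0,0,0,0]]'; python3 log.py; python3 step.py 100 .1 1 1; python3 - <<'E'
from fin import *
s=bot.state();r=R.from_rotvec(s["tcp_rot"]);p=np.array(s["ee_pos"]);f=p+r.apply(tf);m=f+.13*r.apply(mt)
print("foot",f,"mouth",m)
for n in("scene","top"):
    c=cams.capture(n);cv2.imwrite(f"pics/{n}2.png",c["image"]);print(n,proj(n,np.array([f,m,SEAT])))
a,b=cv2.imread("pics/scene2.png"),cv2.imread("pics/top2.png")
cv2.imwrite("pics/c3.png",np.hstack([cv2.resize(a[140:340,240:380],(400,571),interpolation=2)[:560],cv2.resize(b[160:300,280:380],(400,560),interpolation=2)]))
E
```

```text
time: 6.87
ee_pos: [0.552, 0.0495, 0.192]
tcp_rot: [-1.799, 1.515, 0.951]
force: [-1.1, 0.8, -3.8]
finger_gap: 0.449
grip_force: 61.6
6.8667 q [ 0.029  1.091  0.571  1.436 -1.159  1.705 -1.974] p [0.552 0.05  0.192]
[[ 0.094 -0.985 -0.145]
 [-0.559 -0.173  0.811]
 [-0.824  0.005 -0.566]]
t 6.8667 q [ 0.03  1.09  0.57  1.44 -1.16  1.7  -1.97] row shift [-0.002  -0.0006 -0.0015] turn [ 0.0018  0.0061 -0.0046] left 0.0025718581234219083
foot [0.553 0.041 0.115] mouth [0.554 0.04  0.245]
scene [[299.513 239.519]
 [297.561 184.803]
 [299.965 273.944]]
top [[349.516 234.067]
 [353.857 229.215]
 [347.25  236.283]]
```

View pics/c3.png

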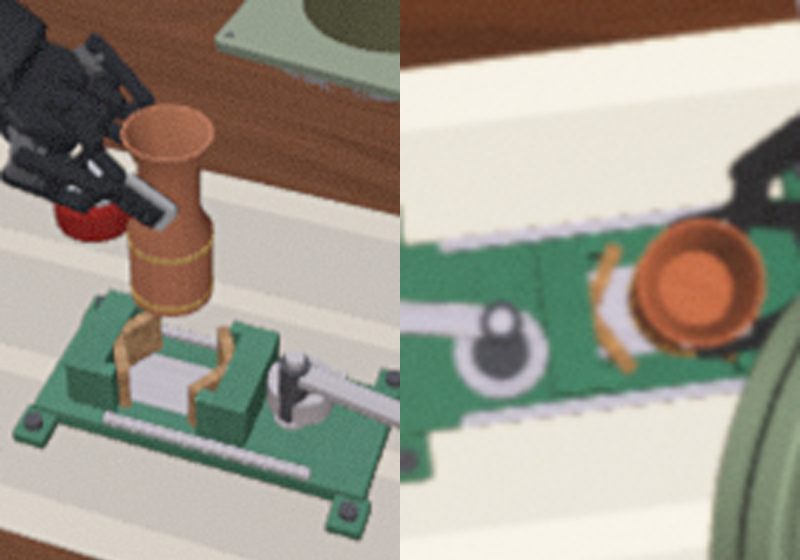

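The crop shows the vase upright over the bed. The lip centre is at scene pixel (299,186) against the predicted (298,185), and at top pixel (355,231) against (354,229), so the error is about 3 mm at most. I'll lower it.

```bash
python3 nudge.py '[[0,0.019,0,0.013,0.002,0.006,-0.005],[0,0.019,0,0.013,0,0,0],[0,0.019,0,0.013,0,0,0],[0,0.0145,0,0.01,0,0,0],[0,0,0,0,0,0,0],[0,0,0,0,0,0,0]]'; python3 log.py; python3 -c "
from fin import *
s=bot.state();r=R.from_rotvec(s['tcp_rot']);print('foot',s['ee_pos']+r.apply(tf),'axis',r.apply(mt),'down in tool',r.inv().apply([0,0,-1]),s['force'])"
```

```text
time: 7.47
ee_pos: [0.5522, 0.0454, 0.1066]
tcp_rot: [-1.812, 1.51, 0.934]
force: [-0.4, -0.2, -3.4]
finger_gap: 0.447
grip_force: 60.6
7.4667 q [ 0.044  1.219  0.544  1.444 -1.202  1.619 -1.858] p [0.552 0.045 0.107]
[[ 0.108 -0.984 -0.141]
 [-0.565 -0.177  0.806]
 [-0.818 -0.007 -0.576]]
foot [0.554 0.036 0.03 ] axis [-0.008  0.004  1.   ] down in tool [0.818 0.007 0.576] [-0.393 -0.244 -3.38 ]
```

```bash
python3 nudge.py '[[0,-0.0028,-0.0009,0.004,0,0,0],[0,0.0033,0,0.0023,0,0,0],[0,0.0033,0,0.0023,0,0,0],[0,0,0,0,0,0,0],[0,0,0,0,0,0,0]]'; python3 nudge.py '[[0,0.0016,0,0.0012,0,0,0],[0,0,0,0,0,0,0]]'; python3 nudge.py '[[0,0.0016,0,0.0012,0,0,0],[0,0,0,0,0,0,0]]';  python3 -c "
from fin import *
s=bot.state();r=R.from_rotvec(s['tcp_rot']);print('foot',s['ee_pos']+r.apply(tf),'axis',r.apply(mt),s['force'])"
```

```text
time: 7.88
ee_pos: [0.5524, 0.051, 0.0983]
tcp_rot: [-1.811, 1.509, 0.935]
force: [-0.4, -0.4, -3.0]
finger_gap: 0.444
grip_force: 60.6
time: 8.05
ee_pos: [0.5524, 0.0512, 0.0961]
tcp_rot: [-1.811, 1.509, 0.935]
force: [-0.0, 0.5, -2.9]
finger_gap: 0.447
grip_force: 60.6
time: 8.22
ee_pos: [0.5525, 0.0515, 0.0947]
tcp_rot: [-1.811, 1.508, 0.935]
force: [0.5, -0.2, 4.6]
finger_gap: 0.445
grip_force: 61.1
foot [0.555 0.043 0.018] axis [-0.008  0.002  1.   ] [ 0.451 -0.21   4.598]
```

Contact came at the expected height, so I'll release.

```bash
python3 nudge.py '[[0.55,0,0,0,0,0,0],[0.6,0,0,0,0,0,0],[0.7,0,0,0,0,0,0],[1,0,0,0,0,0,0],[1,0,0,0,0,0,0],[1,0,0,0,0,0,0],[1,0,0,0,0,0,0],[1,0,0,0,0,0,0]]' 20; python3 nudge.py '[[1,0,0,-0.02,0,0,0],[1,0,0,-0.03,0,0,0],[1,0,0,-0.03,0,0,0],[1,0,0,-0.03,0,0,0],[1,0,0,-0.03,0,0,0],[1,0,0,0,0,0,0]]'; python3 log.py; python3 - <<'E'
from fin import *
for n in("scene","top"):
    c=cams.capture(n);cv2.imwrite(f"pics/{n}3.png",c["image"]);print(n,proj(n,np.array([SEAT,SEAT+[0,0,.13]])))
a,b=cv2.imread("pics/scene3.png"),cv2.imread("pics/top3.png")
cv2.imwrite("pics/c4.png",np.hstack([cv2.resize(a[180:320,240:340],(400,560),interpolation=2),cv2.resize(b[160:300,280:380],(400,560),interpolation=2)]))
E
```

```text
time: 8.88
ee_pos: [0.5524, 0.0512, 0.0942]
tcp_rot: [-1.811, 1.509, 0.935]
force: [-0.8, 0.5, -0.1]
finger_gap: 1.001
grip_force: 0.0
time: 9.38
ee_pos: [0.5726, -0.0665, 0.1769]
tcp_rot: [-1.811, 1.514, 0.928]
force: [0.1, -0.8, -0.2]
finger_gap: 1.0
grip_force: 0.0
9.3833 q [ 0.218  1.188  0.583  1.162 -1.105  1.832 -2.006] p [ 0.573 -0.066  0.177]
[[ 0.107 -0.985 -0.137]
 [-0.568 -0.173  0.804]
 [-0.816 -0.008 -0.578]]
scene [[299.965 273.944]
 [298.726 227.167]]
top [[347.25  236.283]
 [350.635 232.491]]
```

View pics/c4.png

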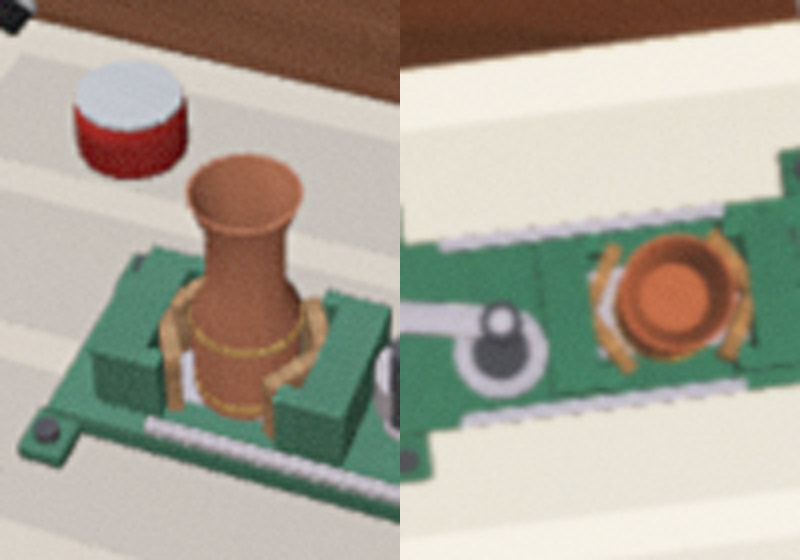

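The crop shows the vase standing upright between the jaws. Its lip is at scene pixel (301,228) against the expected (299,227), so it is within about 4 mm. Next is the handle.

```bash
cat > lev.py <<'E'
from kin import *
PIN=np.array([.5447,.1282,0]);YA=1.6752
def han(th): a=YA-.1745+th; return PIN+.105*np.array([np.cos(a),np.sin(a),0])
E
python3 - <<'E'
from lev import *
print("rest",han(0),"full",han(1.75),"pot",at("top",246,342,.06),"pot handle tip",at("top",167,356,.06),"tin",at("top",422,306,.042),"bottle",at("top",158,228,.05))
s=bot.state();q0=np.array(s["joint_positions"]);r0=R.from_rotvec(s["tcp_rot"]);p0=np.array(s["ee_pos"])+[0,0,.17]
for ps in(-90,-60,-30,0,30,60,90,120):
    a=np.radians(ps);rf=tool([0,0,-1],[np.cos(a),np.sin(a),0]);dr=(r0.inv()*rf).as_rotvec();q=q0.copy();w=0
    for t in np.linspace(0,1,15):
        q,e=ik(p0*(1-t)+(han(0)+[0,0,.2])*t,r0*R.from_rotvec(dr*t),q,.05);w=max(w,e)
    m=q.copy();o=[]
    for th in np.linspace(0,1.75,8):
        m,e=ik(han(th)+[0,0,.081],rf,m,.05);o.append(e)
    print(ps,dr,"w",w,"q",q,"end",m,max(o))
E
```

```text
rest [0.552 0.233 0.   ] full [0.44  0.117 0.   ] pot [0.344 0.253 0.06 ] pot handle tip [0.321 0.412 0.06 ] tin [ 0.406 -0.108  0.042] bottle [0.579 0.429 0.05 ]
-90 [0.078 0.956 0.167] w 0.0021295790207001967 q [-0.872  1.007  1.071  1.451 -0.909  1.225 -2.83 ] end [-0.762  1.017  0.882  2.076 -1.276  0.756 -2.159] 0.0018439912824466938
-60 [-0.173  0.947 -0.316] w 0.0021295790207001967 q [-0.832  0.947  0.914  1.449 -0.788  1.137 -2.401] end [-0.665  0.926  0.643  2.073 -1.139  0.555 -1.785] 0.0019814610880760372
-30 [-0.422  0.892 -0.798] w 0.0021295790207001967 q [-0.788  0.902  0.776  1.447 -0.676  1.072 -1.969] end [-0.573  0.873  0.45   2.07  -0.957  0.42  -1.452] 0.0020087106957415043
0 [-0.669  0.788 -1.275] w 0.0021295790207001967 q [-0.734  0.861  0.628  1.444 -0.552  1.016 -1.549] end [-0.497  0.845  0.304  2.068 -0.742  0.337 -1.149] 0.001948300180540506
30 [-0.912  0.631 -1.746] w 0.0021295790207001967 q [-0.671  0.828  0.474  1.442 -0.419  0.973 -1.138] end [-0.441  0.83   0.2    2.067 -0.529  0.294 -0.842] 0.0018251281933135606
60 [-1.149  0.41  -2.205] w 0.0021295790207001967 q [-0.602  0.804  0.318  1.439 -0.282  0.945 -0.733] end [-0.396  0.822  0.119  2.065 -0.328  0.272 -0.522] 0.0016916818572679517
90 [-1.374  0.112 -2.644] w 0.0021295790207001967 q [-0.488  0.783  0.075  1.434 -0.066  0.928 -0.396] end [-0.336  0.816  0.011  2.064 -0.031  0.262 -0.299] 0.0015736168252019802
120 [1.301 0.237 2.51 ] w 1.6326025612037405 q [ 0.642  1.288 -1.091  1.953 -1.46   0.    -2.83 ] end [ 0.872  1.345 -0.872  2.166 -1.46   0.    -2.83 ] 1.5118713651214384
```

```bash
python3 nudge.py '[[1,-0.0277,0,-0.0197,0,0,0],[1,-0.0277,0,-0.0197,0,0,0],[1,-0.0277,0,-0.0197,0,0,0],[1,-0.0277,0,-0.0197,0,0,0],[1,-0.0277,0,-0.0197,0,0,0]]'; cat > step2.py <<'E'
from lev import *
import sys
th,z,n,k=map(float,sys.argv[1:5]);s=bot.state();r0=R.from_rotvec(s["tcp_rot"]);rf=tool([0,0,-1],[1,0,0])
dr=(r0.inv()*rf).as_rotvec()*k/n;d=(han(th)+[0,0,z]-s["ee_pos"])*k/n;np.set_printoptions(precision=4,suppress=True)
print("t",s["time"],"p",s["ee_pos"],"q",np.array(s["joint_positions"]).round(2),"row shift",(r0*R.from_rotvec(dr*(n-1)/2)).inv().apply(d),"turn",dr)
E
python3 step2.py 0 .25 14 1; python3 step2.py 0 .25 7 .5
```

```text
time: 9.9
ee_pos: [0.571, -0.0612, 0.3456]
tcp_rot: [-1.812, 1.508, 0.937]
force: [0.4, 0.5, -0.7]
finger_gap: 1.005
grip_force: 0.0
t 9.9 p [ 0.571  -0.0612  0.3456] q [ 0.25  0.97  0.51  1.01 -1.05  2.   -2.3 ] row shift [-0.0087 -0.0131  0.0156] turn [-0.0477  0.0565 -0.091 ]
t 9.9 p [ 0.571  -0.0612  0.3456] q [ 0.25  0.97  0.51  1.01 -1.05  2.   -2.3 ] row shift [-0.0085 -0.0073  0.0191] turn [-0.0477  0.0565 -0.091 ]
```

```bash
python3 nudge.py '[[1,-0.0085,-0.0073,0.0191,-0.0477,0.0565,-0.091],[1,-0.0085,-0.0073,0.0191,-0.0477,0.0565,-0.091],[1,-0.0085,-0.0073,0.0191,-0.0477,0.0565,-0.091],[1,-0.0085,-0.0073,0.0191,-0.0477,0.0565,-0.091],[1,-0.0085,-0.0073,0.0191,-0.0477,0.0565,-0.091],[1,-0.0085,-0.0073,0.0191,-0.0477,0.0565,-0.091],[1,-0.0085,-0.0073,0.0191,-0.0477,0.0565,-0.091]]'; python3 step2.py 0 .25 7 1
```

```text
time: 10.48
ee_pos: [0.5626, 0.0838, 0.2947]
tcp_rot: [-2.622, 0.876, 0.545]
force: [0.7, 1.0, -2.0]
finger_gap: 1.0
grip_force: 0.0
t 10.4833 p [0.5626 0.0838 0.2947] q [-0.19  0.85  0.54  1.17 -0.74  1.62 -1.83] row shift [-0.0067 -0.0181  0.0111] turn [-0.0474  0.0561 -0.0901]
```

```bash
python3 nudge.py '[[1,-0.0067,-0.0181,0.0111,-0.0474,0.0561,-0.0901],[1,-0.0067,-0.0181,0.0111,-0.0474,0.0561,-0.0901],[1,-0.0067,-0.0181,0.0111,-0.0474,0.0561,-0.0901],[1,-0.0067,-0.0181,0.0111,-0.0474,0.0561,-0.0901],[1,-0.0067,-0.0181,0.0111,-0.0474,0.0561,-0.0901],[1,-0.0067,-0.0181,0.0111,-0.0474,0.0561,-0.0901],[1,-0.0067,-0.0181,0.0111,-0.0474,0.0561,-0.0901],[1,0,0,0,0,0,0]]'; python3 step2.py 0 .25 1 1; python3 - <<'E'
from lev import *
s=bot.state();c=cams.capture('wrist');M=np.array(c['T_tool_cam']);K=np.array(c['camera_matrix'])
cv2.imwrite('pics/w2.png',c['image']);T=R.from_rotvec(s['tcp_rot'])
for X in(han(0)+[0,0,.126],PIN+[0,0,.08]):
    x=M[:3,:3].T@(T.inv().apply(X-s['ee_pos'])-M[:3,3]);print('expect',(K@x/x[2])[:2],"mm/px",x[2]/K[0,0]*1e3)
E
```

```text
time: 11.15
ee_pos: [0.5512, 0.2358, 0.2479]
tcp_rot: [-3.141, -0.015, 0.005]
force: [0.1, 2.5, 0.3]
finger_gap: 1.003
grip_force: 0.0
t 11.15 p [0.5512 0.2358 0.2479] q [-0.72  0.8   0.59  1.37 -0.46  1.12 -1.63] row shift [ 0.0008  0.0029 -0.0021] turn [-0.0009  0.0032  0.0097]
expect [323.807 229.16 ] mm/px 0.6719967377973416
expect [456.637 221.852] mm/px 0.7845694598958401
```

View pics/w2.png

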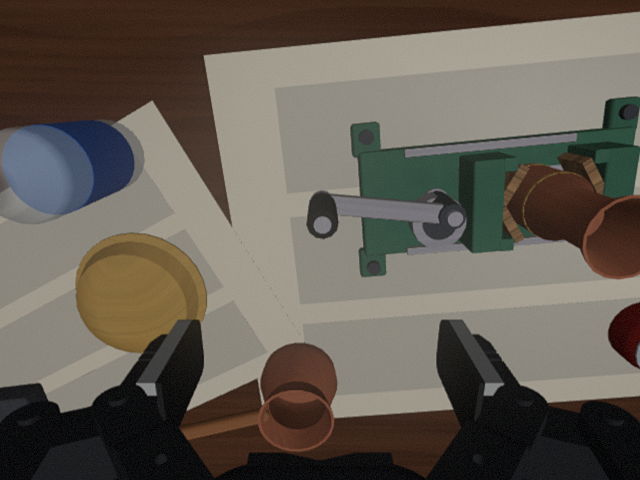

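The wrist picture shows the handle top at (322,225) and the pin at (454,217). Both lie within 5 px (about 3 mm) of the prediction, so I'll descend and grip.

```bash
python3 nudge.py '[[1,0.002,0.002,0.03,0,0.003,0.01],[1,0,0,0.035,0,0,0],[1,0,0,0.035,0,0,0],[1,0,0,0.035,0,0,0],[1,0,0,0.03,0,0,0],[1,0,0,0,0,0,0]]' 80; python3 step2.py 0 .081 1 1;  python3 nudge.py '[[0,0,0,0,0,0,0],[0,0,0,0,0,0,0],[0,0,0,0,0,0,0],[0,0,0,0,0,0,0],[0,0,0,0,0,0,0],[0,0,0,0,0,0,0],[0,0,0,0,0,0,0],[0,0,0,0,0,0,0]]'; python3 step2.py 0 .081 1 1
```

```text
time: 11.7
ee_pos: [0.5547, 0.2254, 0.0802]
tcp_rot: [3.14, -0.029, -0.01]
force: [-0.5, 0.4, -0.9]
finger_gap: 1.001
grip_force: 0.0
t 11.7 p [0.5547 0.2254 0.0802] q [-0.66  1.    0.47  1.54 -0.6   0.75 -1.51] row shift [-0.0028 -0.0075 -0.0008] turn [ 0.0012  0.0066 -0.0184]
time: 12.37
ee_pos: [0.5584, 0.2335, 0.0883]
tcp_rot: [-3.129, 0.02, -0.009]
force: [-1.2, 36.0, 24.9]
finger_gap: 0.236
grip_force: 77.2
t 12.3667 p [0.5584 0.2335 0.0883] q [-0.66  0.99  0.47  1.54 -0.6   0.75 -1.52] row shift [-0.0064  0.0008  0.0072] turn [-0.0125 -0.0059 -0.0125]
```

```bash
python3 nudge.py '[[0,0.002,-0.004,-0.004,0,0,0],[0,0.002,-0.004,-0.004,0,0,0],[0,0,0,0,0,0,0],[0,0,0,0,0,0,0]]'; python3 step2.py 0 .088 1 1; python3 - <<'E'
from lev import *
o=[0,.2,.45,.7,.95,1.2,1.4,1.6,1.75]
for a,b in zip(o,o[1:]): d=han(b)-han(a);print(b,"tool shift",np.array([d[0],-d[1]]),han(b)[:2])
E
```

```text
time: 12.7
ee_pos: [0.5581, 0.234, 0.0906]
tcp_rot: [3.14, -0.026, -0.012]
force: [-4.7, 0.4, -46.2]
finger_gap: 0.237
grip_force: 85.7
t 12.7 p [0.5581 0.234  0.0906] q [-0.67  0.99  0.48  1.51 -0.58  0.79 -1.54] row shift [-0.006   0.0011  0.0026] turn [ 0.0011  0.0073 -0.0169]
0.2 tool shift [-0.021  0.001] [0.531 0.232]
0.45 tool shift [-0.025  0.007] [0.506 0.226]
0.7 tool shift [-0.023  0.013] [0.483 0.213]
0.95 tool shift [-0.019  0.018] [0.464 0.195]
1.2 tool shift [-0.014  0.022] [0.45  0.173]
1.4 tool shift [-0.007  0.02 ] [0.443 0.153]
1.6 tool shift [-0.003  0.021] [0.44  0.132]
1.75 tool shift [0.001 0.016] [0.44  0.117]
```

```bash
python3 nudge.py '[[0,0,0,0.005,0,0,0],[0,0,0,0,0,0,0]]'; python3 nudge.py '[[0,-0.0105,0.0005,0,0,0,0],[0,-0.0105,0.0005,0,0,0,0],[0,-0.0125,0.0035,0,0,0,0],[0,-0.0125,0.0035,0,0,0,0],[0,0,0,0,0,0,0]]'; python3 step2.py 0.45 .088 1 1
```

```text
time: 12.87
ee_pos: [0.56, 0.234, 0.0884]
tcp_rot: [-3.141, 0.027, 0.003]
force: [-12.2, -0.9, -4.6]
finger_gap: 0.231
grip_force: 93.1
time: 13.28
ee_pos: [0.5138, 0.2281, 0.089]
tcp_rot: [-3.138, 0.025, -0.001]
force: [0.6, 6.8, -12.4]
finger_gap: 0.237
grip_force: 92.6
t 13.2833 p [0.5138 0.2281 0.089 ] q [-0.7   0.94  0.45  1.69 -0.62  0.66 -1.49] row shift [-0.008   0.0025  0.001 ] turn [-0.0032 -0.0008 -0.0162]
```

```bash
python3 nudge.py '[[0,-0.013,0.006,0.001,0,0,0],[0,-0.013,0.007,0,0,0,0],[0,-0.0105,0.009,0,0,0,0],[0,-0.0095,0.009,0,0,0,0],[0,0,0,0,0,0,0]]'; python3 step2.py 0.95 .088 1 1
```

```text
time: 13.7
ee_pos: [0.469, 0.1962, 0.0887]
tcp_rot: [-3.139, 0.029, -0.005]
force: [3.6, 3.1, 8.4]
finger_gap: 0.235
grip_force: 94.1
t 13.7 p [0.469  0.1962 0.0887] q [-0.67  0.88  0.39  1.89 -0.66  0.5  -1.4 ] row shift [-0.0052  0.0011  0.0006] turn [-0.0024 -0.0034 -0.0183]
```

```bash
python3 nudge.py '[[0,-0.008,0.011,-0.001,0,0,0],[0,-0.007,0.011,0,0,0,0],[0,-0.0045,0.010,0,0,0,0],[0,-0.0035,0.010,0,0,0,0],[0,0,0,0,0,0,0]]'; python3 step2.py 1.4 .088 1 1
```

```text
time: 14.12
ee_pos: [0.4479, 0.1539, 0.0889]
tcp_rot: [-3.14, 0.031, -0.011]
force: [15.8, 0.4, -11.4]
finger_gap: 0.23
grip_force: 92.1
t 14.1167 p [0.4479 0.1539 0.0889] q [-0.58  0.84  0.33  2.01 -0.67  0.39 -1.31] row shift [-0.0052  0.0008  0.0009] turn [-0.0012 -0.007  -0.0195]
```

```bash
python3 nudge.py '[[0,-0.0005,0.010,0.001,0,0,0],[0,0,0.010,0,0,0,0],[0,0,0.009,0,0,0,0],[0,0.001,0.008,0,0,0,0],[0,0,0,0,0,0,0],[0,0,0,0,0,0,0]]'; python3 step2.py 1.75 .088 1 1; python3 - <<'E'
from fin import *
for n in("scene","top"): cv2.imwrite(f"pics/{n}4.png",cams.capture(n)["image"])
a,b=cv2.imread("pics/scene4.png"),cv2.imread("pics/top4.png")
cv2.imwrite("pics/c5.png",np.hstack([cv2.resize(a[180:320,240:380],(400,400),interpolation=2),cv2.resize(b[180:320,260:400],(400,400),interpolation=2)]))
print(bot.state()["dq"])
E
```

```text
time: 14.62
ee_pos: [0.446, 0.1188, 0.0884]
tcp_rot: [-3.138, 0.028, -0.005]
force: [-2.4, 5.1, 27.6]
finger_gap: 0.237
grip_force: 96.8
t 14.6167 p [0.446  0.1188 0.0884] q [-0.49  0.83  0.29  2.05 -0.67  0.35 -1.24] row shift [-0.0057  0.0022  0.0004] turn [-0.0035 -0.003  -0.0178]
[-0.003  0.002  0.    -0.002 -0.001  0.003 -0.001]
```

View pics/c5.png

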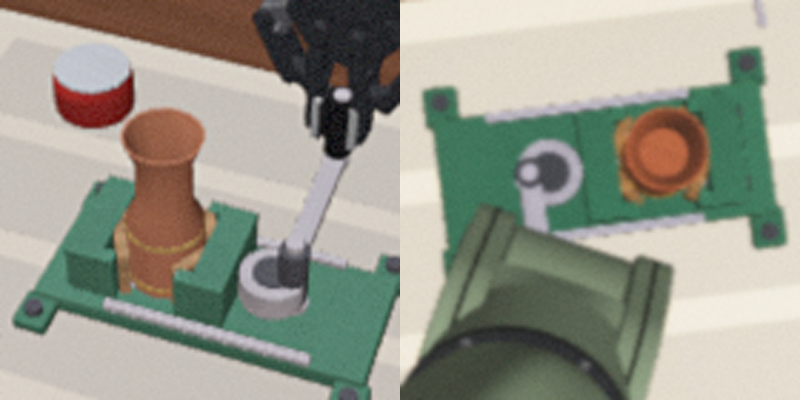

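The crop shows the lever square to the vise in the gripper, the jaws closed on the vase, and the vase upright. I'll relieve the vertical press, hold, and check.

```bash
python3 nudge.py '[[0,0,0.001,-0.0025,0,0,0],[0,0,0,0,0,0,0],[0,0,0,0,0,0,0],[0,0,0,0,0,0,0],[0,0,0,0,0,0,0],[0,0,0,0,0,0,0],[0,0,0,0,0,0,0],[0,0,0,0,0,0,0]]'; python3 step2.py 1.75 .088 1 1
```

```text
time: 15.38
ee_pos: [0.4456, 0.1182, 0.0895]
tcp_rot: [-3.139, 0.026, -0.002]
force: [4.5, 5.6, -17.1]
finger_gap: 0.233
grip_force: 90.0
t 15.3833 p [0.4456 0.1182 0.0895] q [-0.49  0.83  0.29  2.05 -0.66  0.36 -1.24] row shift [-0.0052  0.0015  0.0015] turn [-0.0022 -0.0012 -0.0166]
```

```bash
python3 nudge.py '[[0,0,0,0.001,0,0,0],[0,0,0,0,0,0,0],[0,0,0,0,0,0,0],[0,0,0,0,0,0,0],[0,0,0,0,0,0,0],[0,0,0,0,0,0,0],[0,0,0,0,0,0,0],[0,0,0,0,0,0,0]]'; python3 -c "
from workcell import bot, cams, workorder
print(workorder.sign_off())"
```

```text
time: 16.05
ee_pos: [0.4456, 0.1182, 0.0891]
tcp_rot: [-3.139, 0.026, -0.003]
force: [1.2, 4.5, 6.1]
finger_gap: 0.237
grip_force: 94.1
the job is handed in; nothing more can be done
None
```

The job is handed in at about 16 s of the 54 s limit. The vase stands upright in the closed jaws and the gripper still holds the handle at about full lift (around 1.74 rad, estimated from the tool position). Sign-off returned no verdict, and I could not measure the jaw's grip force directly.

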